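# Set and clamp the stop of a slide-marking jig

## Task

On the grey slide-marking jig, slide the slotted aluminium stop along its guides until the black line on its foot meets the red pointer, then swing the orange-tipped clamping lever clockwise until the stop is firmly clamped there, feeling for the point where it tightens and not overtightening it. Leave the other things on the bench where they are.

Things in the scene. Friction and masses are not known exactly. Their poses are not given: they have to be found in the camera images.
- jig: grey base plate fixed to the worktop, 110 (x) x 230 (y) x 12 mm. Origin: centre of its underside; x points to its far side, y along the guides, z up. Two steel rails, 6 mm tall and 12 mm wide, lie on it along y at x = -29.5 and +29.5 mm; the stop slides between them along the jig's y with about 0.5 mm play each side.
- pointer: red clip 16 x 12 x 4 mm fixed on top of the near rail, with a white line; its tip points to +x, to the stop. Origin at the middle of its underside at the tip end, 18 mm above the worktop; its axes are parallel to the jig's. Its y position is where the black line must come.
- stop: loose aluminium L-shaped stop, 0.35 kg. Origin: underside centre of its foot, which lies on the base plate (12 mm above the worktop). Foot 45 (x) x 140 (y) x 6 mm with a slot 10 mm wide (y -62 to -2 mm) round a fixed 8 mm stud. Upright plate at the +y end: 45 mm wide in x, 12 mm thick in y (y from 58 to 70 mm), its top 46 mm above the foot's underside.
- stop_index (a point): outer end of the black line across the near half of the foot's top (6 mm above its underside), at x = -22.5, y = +40 mm of the stop. It is set when it has the same y as the pointer in the jig's frame.
- stop_grip (a point): a point inside the upright plate of the stop (45 wide x 12 thick), 10 mm below its top; can be gripped from above across the 12 mm thickness, along the jig's y. The stop slides against 1 to 3 N of friction, until the stud meets a slot end.
- lever (a joint): angle of the clamping lever about its vertical axis, rad; 0 when it points along the jig's +x, growing clockwise seen from above (towards the jig's -y), range -0.8 to 2.8. It starts slack, between -0.5 and 0, screws down 3 mm per rad and stays where it is left. It bears on the foot somewhere from 0.3 to 1.3 rad (differs each time), then stiffens within about 0.3 rad.
- lever_arm: the lever: steel flange 24 mm across under a black hub, black arm of 10 mm diameter rising outwards to an orange ball, its middle 45 mm above the worktop, 20 mm and more clear of the foot, so that shut fingers can push it from the side. Origin on the axis, inside the hub; its x points along the arm, z up.
- lever_end (a point): centre of the orange ball (16 mm across) at the end of the lever, 66 mm from its axis, about 55 mm above the worktop. Pushed here, square to the lever, it turns freely at 1 to 3 N; a steady push of 7 to 11 N clamps it well; under 5 N it is not tight; over about 13 N it is overtightened.
- lever_axis (a point): top of the hub on the lever's vertical axis, about 52 mm above the worktop; 32 mm to the -y side of the jig's centre.
- slide_box: closed blue microscope-slide box 104x170x35 mm behind the jig; bystander, origin at the centre of its underside
- vial_rack: white empty vial rack 66x160x43 mm behind the jig; bystander, origin at the centre of its underside
- objective_canister: small beige canister with black lid, 38 mm across, 57 mm tall; bystander, origin at the centre of its underside
- immersion_oil: small amber dropper bottle, 68 mm tall; bystander, origin at the centre of its underside
- lens_tissue: flat green booklet of lens tissue 66x105x10 mm; bystander, origin at the centre of its underside
- petri_dish: clear flat dish 88 mm across, 17 mm tall; bystander, origin at the centre of its underside
- screwdriver: orange screwdriver 141 mm long; bystander, origin at the centre of its underside

How it is judged:
By the outcome, as a careful person would: the job done as asked, in the order asked, and still so for the second after the job is handed in, with the robot touching nothing.
It also fails if it takes over 72 s, if anything falls off the work surface, if the arm or the gripper's body presses on something with over 40 N, if the wrist force passes 120 N, or if a joint passes its speed limit or range.

## Robot

A 6-joint arm with a two-finger parallel gripper is mounted at the origin on a cart in front of the work surface, level with it; the furniture and walls round the work are solid. World frame = base frame: x ahead of the robot, y to its left, z up, the work surface at z = 0. Lengths are in mm, angles in degrees, forces in N, time in s.
With the tool pointing down it reaches from about 300 to 850 mm from the base axis. Payload 4.2 kg.
Tool frame: the origin (TCP) lies midway between the tips of the shut fingers; the grasp point (between the pads) lies 19 mm behind it; z points along the fingers, y is the line along which they close (so a half turn about z gives the same grasp; the last joint's range is limited). The gripper opens to 91 mm and grips with 3 to 60 N. Pads are 32 mm wide; open, the fingers measure 118 mm over their backs; the gripper's body (76 mm by 178 mm) begins 60 mm behind the grasp point.
Start: joints at [-68.182, 18.312, 89.639, -0, 72.044, -1.146], TCP at [224.344, -529.446, 213.976] pointing down, gripper open.
Joint ranges: [-177.97, 177.97], [-48.28, 115.42], [12.27, 149.76], [-77.06, 257.06], [2.81, 150.46], [-146.56, 146.56]. Speed limits (degrees/s): [147.25, 147.25, 180, 180, 180, 180].

## Interface

Orientations are given as [roll, pitch, yaw] about the fixed x, y, z axes, in that order (R = Rz(yaw) Ry(pitch) Rx(roll)).
In Python, from workcell import env gives the robot as it stands.
- The arm moves only by the tool jog_arm, never from a script. Its argument "steps" is one flat list of numbers, 5 for each row, row after row: the closure, from 0 (fully open) to 1 (shut), then the shift along the tool's x, y, z in cm, then the turn about the tool's z in degrees. A call has 1 to 20 rows; each row is the pose to reach, as a shift and turn from the pose commanded when the call began, along the tool's axes at that moment; what a row does not reach only later rows make up. A row lasts 1/10 s, in which the tool goes at most 50 mm and 8.59 degrees, less where a joint would pass 70% of its speed; a pose out of reach is approached as far as the arm can. A call with a gripper value outside its range is refused whole. The fingers move at their own pace and stop on an object; "force" is the grip in N (left out, the last holds). Time passes only in rows, so rows that repeat a pose let the fingers close. It gives the time, the measured TCP pose, the force and the opening at its end, in the units of the state.
- env.state(): the state, without advancing time (a new reading comes with each control period).
- env.grab_frame(name): name is "scene" or "top"; returns the picture (400x640x3 uint8, red, green, blue); there is no depth.
- env.camera_params(name): a dict with "fx", "fy", "cx", "cy" (pixels), "R" (3x3) and "t" (3): a world point X has camera coordinates R X + t. Camera axes: x right, y down, z forward; pixel columns grow to the right and rows downward; lengths in mm; the calibration is good to about 2 mm. A picture is of the moment at which its call begins. camera_params takes no time and is no camera call.
- env.job_done(): hands the job in, once; it reports no verdict.
The state is a dict: "time_s": time; "qpos": joint angles; "qvel": joint speeds; "effort": joint torques, N m; "ee_pos": TCP position; "ee_rot": TCP orientation; "force": force on the tool from outside, world axes, zero at the start; "torque": the same for the moment, N m; "gripper_width": finger opening in mm.
Only numpy, scipy, OpenCV 4.12 (cv2) and the standard library are available. Lean on these libraries where they do the work, as an engineer would, in place of code of your own. Each camera call takes 0.05 s, during which the arm holds its last target. There are 200 camera calls.

## Working session

There is one attempt and no reset: what is moved stays moved. The work goes in short steps, Python scripts to look and compute and a tool call to move; the robot and the scene stay as the last step left them, time stands still between calls to the robot, and variables do not carry over. Pictures are saved under pics/ and viewed, on a budget of 10 in all, crops included, one or two more only if the job needs it, and the job is handed in when it is done.

Besides the shell and the picture viewer there is one more tool, called after ">>>" as name(argument=value, ...) on one line, values as JSON. jog_arm: Moves the arm, as the interface text tells. Its arguments: {"type":"object","properties":{"steps":{"type":"array","items":{"type":"number"}},"force":{"type":"number"}},"required":["steps"]}

```bash
mkdir -p pics; ls; python3 - <<'E'
from workcell import env
import cv2,numpy as np
np.set_printoptions(precision=3,suppress=True)
for n in("scene","top"):
    cv2.imwrite(f"pics/{n}0.png",cv2.cvtColor(env.grab_frame(n),cv2.COLOR_RGB2BGR)); print(env.camera_params(n))
print(env.state())
E
```

```text
pics
{'fx': 467.0239910081187, 'fy': 467.0239910081187, 'cx': 320.6698327313396, 'cy': 190.27160821137144, 'R': array([[-0.875, -0.484,  0.004],
       [-0.322,  0.575, -0.752],
       [ 0.362, -0.659, -0.659]]), 't': array([ 548.194,  202.246, 1463.639])}
{'fx': 383.2415137645281, 'fy': 383.2415137645281, 'cx': 323.2889865443379, 'cy': 197.11820035463853, 'R': array([[ 0.005, -1.   ,  0.014],
       [-0.982, -0.008, -0.189],
       [ 0.189, -0.013, -0.982]]), 't': array([  63.351,  607.818, 1428.637])}
{'time_s': 0.1, 'qpos': array([-68.183,  18.348,  89.701,  -0.   ,  72.045,  -1.145]), 'qvel': array([ 0.069, -0.073, -0.168,  0.081, -0.012, -0.031]), 'effort': array([  0.   , -41.333, -23.251,   0.073,   0.042,  -0.   ]), 'ee_pos': array([ 224.151, -529.001,  213.189]), 'ee_rot': array([-179.906,   -0.002,   22.962]), 'force': array([ 0.36 , -0.541, -0.38 ]), 'torque': array([ 0.021, -0.034,  0.007]), 'gripper_width': 91.11450484663557}
```

View pics/top0.png

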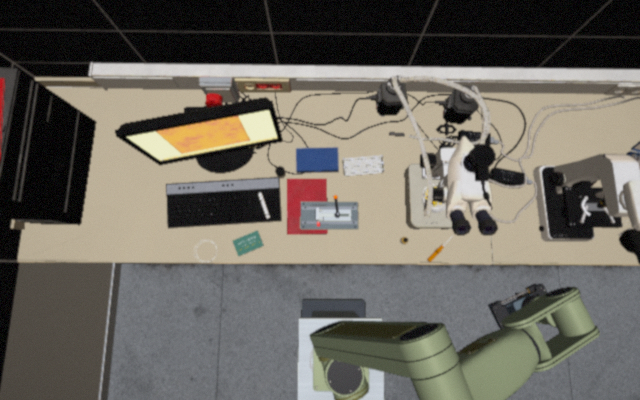

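View pics/scene0.png

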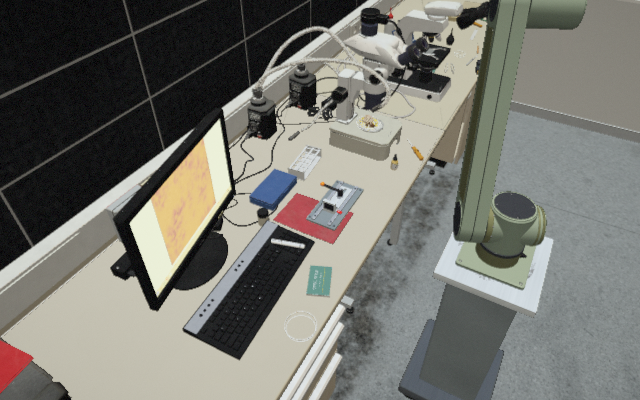

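Top: jig about (329,215), lever ball at (336,197), pointer red near (318,222), upright on the left part of the jig. Scene: jig around (335,203). Next, zoomed crops.

```bash
python3 - <<'E'
from workcell import env
import cv2,numpy as np
out=[]
for n,(a,b,w,h) in {"top":(284,185,90,56),"scene":(290,165,90,70)}.items():
    f=np.mean([env.grab_frame(n).astype(float) for _ in range(6)],0).astype(np.uint8)
    np.save(f"{n}_avg.npy",f)
    c=cv2.resize(cv2.cvtColor(f[b:b+h,a:a+w],cv2.COLOR_RGB2BGR),None,fx=8,fy=8,interpolation=cv2.INTER_CUBIC)
    cv2.imwrite(f"pics/{n}1.png",c)
E
```

```text
(no output)
```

View pics/top1.png

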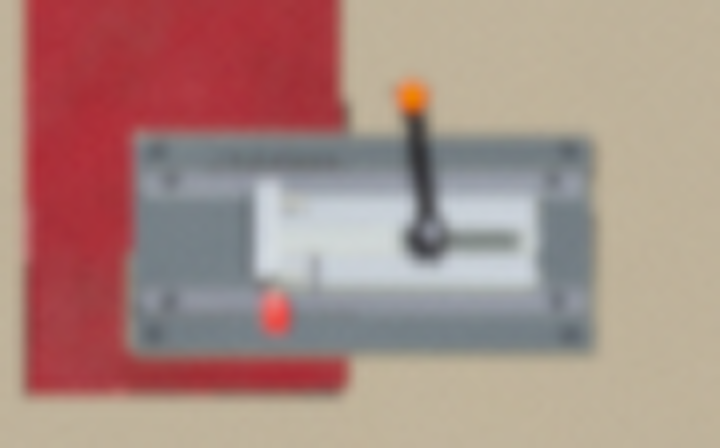

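View pics/scene1.png

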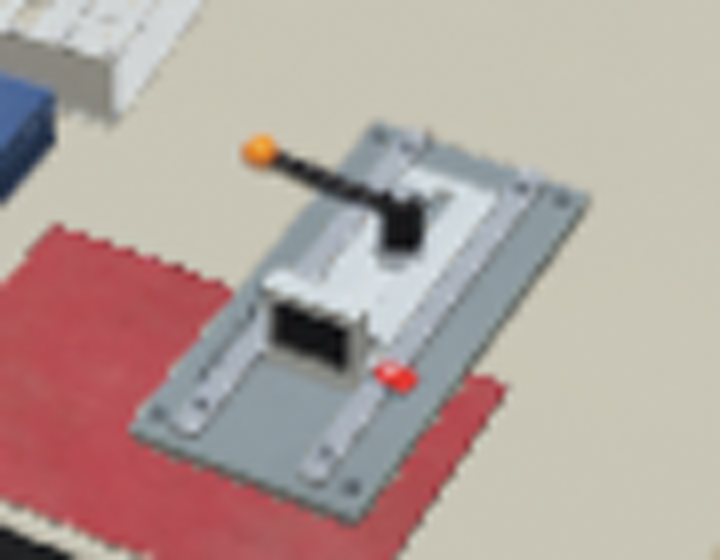

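Top crop: pointer at crop (275,312), black line at (315,270), ball (412,97), hub (427,238). The stop has to move about 5 px (roughly 18 mm) toward world +y. Scene crop agrees. Now to measure it.

```bash
cat > h.py <<'E'
from workcell import env
import cv2,numpy as np
np.set_printoptions(precision=2,suppress=True)
def avg(n,k=6): return np.mean([env.grab_frame(n).astype(float) for _ in range(k)],0)
def ray(n,uv,z):
    p=env.camera_params(n); R,t=p["R"],p["t"]
    d=R.T@np.array([(uv[0]-p["cx"])/p["fx"],(uv[1]-p["cy"])/p["fy"],1]); c=-R.T@t
    return c+d*(z-c[2])/d[2]
def tri(a,b):
    A=[];B=[]
    for n,uv in(("top",a),("scene",b)):
        c=ray(n,uv,0);d=ray(n,uv,100)-c;d/=np.linalg.norm(d);P=np.eye(3)-np.outer(d,d);A.append(P);B.append(P@c)
    return np.linalg.lstsq(np.vstack(A),np.hstack(B),rcond=None)[0]
def cr(n,u,v):
    a,b={"top":(284,185),"scene":(290,165)}[n]; return np.array([(u+.5)/8-.5+a,(v+.5)/8-.5+b])
def blob(f,n,lo,hi,c,r=6):
    # weighted centroid of hue range within r px of c
    h=cv2.cvtColor(f.astype(np.uint8),cv2.COLOR_RGB2HSV).astype(float)
    H,S,V=h[...,0],h[...,1],h[...,2]; yy,xx=np.mgrid[:f.shape[0],:f.shape[1]]
    m=(((H>=lo)&(H<=hi)) if lo<hi else ((H>=lo)|(H<=hi)))&(S>90)&(np.hypot(xx-c[0],yy-c[1])<r)
    w=m*(S-60); return np.array([(xx*w).sum(),(yy*w).sum()])/w.sum()
E
python3 - <<'E'
from h import *
T=np.load("top_avg.npy").astype(float);S=np.load("scene_avg.npy").astype(float)
bt=blob(T,"top",8,22,cr("top",412,97),4);bs=blob(S,"scene",8,22,cr("scene",260,150),4)
print("ball",bt,bs,tri(bt,bs))
pt=blob(T,"top",172,8,cr("top",275,312),4);ps=blob(S,"scene",172,8,cr("scene",395,376),4)
print("pointer mid",pt,ps,tri(pt,ps),ray("top",pt,21),ray("scene",ps,21))
for n,P in {"top":[(135,132),(592,137),(593,350),(130,350)],"scene":[(377,122),(590,200),(357,520),(132,430)]}.items():
    q=np.array([ray(n,cr(n,*p),12) for p in P]);print(n,"corners",q[:,:2].tolist(),"c",q.mean(0))
for n,P in {"top":[(255,183),(283,183),(283,280),(255,280)]}.items():
    q=np.array([ray(n,cr(n,*p),58) for p in P]);print("upright top",q[:,:2].round(1).tolist(),q.mean(0))
print("hub",ray("top",cr("top",427,238),50),tri(cr("top",427,236),cr("scene",403,200)))
print(T[210:226,312:330].mean(2).astype(int))
E
```

```text
ball [335.1  196.84] [322.12 183.47] [609.14  21.48  56.09]
pointer mid [318.04 224.04] [339.27 211.87] [506.79  86.9   21.46] [506.75  86.87  21.  ] [507.09  86.49  21.  ]
top corners [[599.3840559801081, 157.7832818437353], [598.6287274061759, -70.25656684645105], [491.99292585541724, -69.505123811625], [490.4468514989351, 158.44502125150498]] c [545.11  44.12  12.  ]
scene corners [[597.2166979123972, -68.32959841824868], [488.64586720978974, -66.70477559066558], [487.4545969428411, 160.23290111078052], [594.0381395947754, 160.0254503871023]] c [541.84  46.31  12.  ]
upright top [[566.5, 97.4], [566.6, 83.9], [519.6, 83.6], [519.5, 97.0]] [543.04  90.48  58.  ]
hub [541.55  14.13  50.  ] [542.56  14.21  50.68]
[[132 129 125 147 195 211 208 192 187 191 195 200 201 202 203 202 202 202]
 [128 125 119 144 196 211 209 193 187 195 198 205 207 207 207 208 209 209]
 [127 124 120 144 196 212 212 203 201 203 204 206 207 207 207 207 208 207]
 [128 125 121 144 196 213 215 209 208 208 209 208 208 209 208 209 208 208]
 [128 125 121 145 197 212 216 212 211 211 211 211 211 211 211 210 211 211]
 [127 125 122 145 197 214 217 213 212 212 210 209 211 211 213 213 212 212]
 [127 124 123 146 199 216 217 211 208 207 201 198 204 209 210 209 210 209]
 [128 125 123 148 200 215 215 209 206 204 194 181 200 208 208 208 209 208]
 [128 127 123 147 194 208 207 205 205 202 190 176 197 207 208 208 208 208]
 [129 129 127 140 169 178 180 191 194 194 184 173 193 202 204 204 204 204]
 [134 133 133 134 135 144 158 167 173 175 172 163 179 186 187 188 187 187]
 [145 144 145 143 140 149 161 155 156 159 156 152 160 163 164 163 164 164]
 [150 150 150 149 151 156 160 146 144 149 151 150 152 153 153 154 153 154]
 [142 143 143 143 147 148 149 138 133 140 143 142 142 143 142 143 145 148]
 [130 132 131 133 135 138 134 127 123 128 131 132 130 131 131 131 133 137]
 [126 129 127 128 133 131 127 125 123 126 128 128 128 128 128 128 129 129]]
```

```bash
python3 - <<'E'
from h import *
T=np.load("top_avg.npy").astype(float)
for v in (216,217,218,219):
    g=T[v,318:330].mean(1); b=np.interp(np.arange(12),[2,3,7,8],[g[2],g[3],g[7],g[8]]); w=np.clip(b-g,0,None); w[:3]=0;w[8:]=0
    u=318+(np.arange(12)*w).sum()/w.sum(); print(v,u,ray("top",(u,v),18))
E
```

```text
216 322.9016393442623 [539.11  67.96  18.  ]
217 322.9015151515151 [535.13  67.94  18.  ]
218 322.9061488673139 [531.16  67.9   18.  ]
219 322.8863636363636 [527.19  67.96  18.  ]
```

>>> jog_arm(steps=[0.4, 53.5, -44.7, 0, 23, 0.4, 53.5, -44.7, 0, 23, 0.4, 53.5, -44.7, 0, 23, 0.4, 53.5, -44.7, 0, 23, 0.4, 53.5, -44.7, 0, 23, 0.4, 53.5, -44.7, 0, 23, 0.4, 53.5, -44.7, 0, 23, 0.4, 53.5, -44.7, 0, 23, 0.4, 53.5, -44.7, 0, 23, 0.4, 53.5, -44.7, 0, 23, 0.4, 53.5, -44.7, 0, 23, 0.4, 53.5, -44.7, 0, 23, 0.4, 53.5, -44.7, 0, 23, 0.4, 53.5, -44.7, 0, 23, 0.4, 53.5, -44.7, 0, 23, 0.4, 53.5, -44.7, 0, 23, 0.4, 53.5, -44.7, 0, 23, 0.4, 53.5, -44.7, 0, 23], force=15)

```text
time_s: 2.5
ee_pos: [542.0, 89.6, 214.1]
ee_rot: [180.0, 0.0, -0.1]
force: [0.1, -0.3, -0.3]
gripper_width: 54.8
```

>>> jog_arm(steps=[0.4, 0.1, -0.1, 5, 0, 0.4, 0.1, -0.1, 10, 0, 0.4, 0.1, -0.1, 15, 0, 0.4, 0.1, -0.1, 17.5, 0, 0.4, 0.1, -0.1, 18.4, 0, 0.4, 0.1, -0.1, 18.4, 0, 0.4, 0.1, -0.1, 18.4, 0, 0.4, 0.1, -0.1, 18.4, 0])

```text
time_s: 3.3
ee_pos: [545.1, 91.8, 31.9]
ee_rot: [-180.0, -0.2, -0.1]
force: [0.4, 0.2, -0.3]
gripper_width: 54.6
```

>>> jog_arm(steps=[1, 0, 0, 0, 0, 1, 0, 0, 0, 0, 1, 0, 0, 0, 0, 1, 0, 0, 0, 0, 1, 0, 0, 0, 0, 1, 0, 0, 0, 0, 1, 0, 0, 0, 0, 1, 0, 0, 0, 0], force=15)

```text
time_s: 4.1
ee_pos: [543.5, 92.0, 29.9]
ee_rot: [-180.0, 0.0, -0.0]
force: [-0.2, 0.6, 0.8]
gripper_width: 11.6
```

>>> jog_arm(steps=[1, 0, -0.4, 0, 0, 1, 0, -0.8, 0, 0, 1, 0, -1.2, 0, 0, 1, 0, -1.6, 0, 0, 1, 0, -1.85, 0, 0, 1, 0, -1.85, 0, 0, 1, 0, -1.85, 0, 0, 1, 0, -1.85, 0, 0])

```text
time_s: 4.9
ee_pos: [543.5, 111.0, 29.9]
ee_rot: [-179.9, -0.0, -0.0]
force: [-0.9, 1.8, 0.1]
gripper_width: 11.9
```

```bash
python3 - <<'E'
from h import *
T=avg("top",8);S=avg("scene",8);np.save("T2.npy",T);np.save("S2.npy",S)
o=[]
for n,f,(a,b,w,h) in (("top",T,(300,198,40,38)),("scene",S,(315,185,40,38))):
    o.append(cv2.resize(f[b:b+h,a:a+w].astype(np.uint8)[...,::-1],None,fx=10,fy=10,interpolation=cv2.INTER_CUBIC))
cv2.imwrite("pics/both2.png",np.hstack(o))
E
```

```text
(no output)
```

View pics/both2.png

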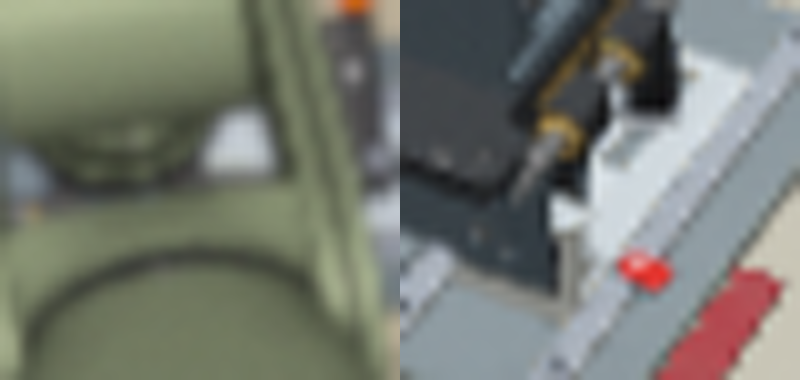

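Top view is hidden by the arm; scene view shows the stop near the pointer, with the line behind the upright. I'll release, rise and swing aside to check it.

>>> jog_arm(steps=[0.5, 0, 0, 0, 0, 0.5, 0, 0, 0, 0, 0.5, 0, 0, 0, 0, 0.5, 0, 0, 0, 0, 0.5, 0, 0, -4, 0, 0.5, 0, 0, -8, 0, 0.5, 0, 0, -12, 0, 0.5, 0, 5, -14, -8, 0.5, 0, 10, -14, -16, 0.5, 0, 15, -14, -24, 0.5, 0, 20, -14, -32, 0.5, 0, 25, -14, -40, 0.5, 0, 30, -14, -48, 0.5, 0, 30, -14, -48])

```text
time_s: 7.1
ee_pos: [543.0, -193.3, 169.9]
ee_rot: [179.9, 0.1, 48.0]
force: [0.0, -0.2, -0.2]
gripper_width: 45.6
```

```bash
cat > chk.py <<'E'
from h import *
import sys
T=avg("top",8);S=avg("scene",8)
pt=blob(T,"top",172,8,cr("top",275,312),4);ps=blob(S,"scene",172,8,cr("scene",395,376),4)
print("pointer",pt,ray("top",pt,21),ray("scene",ps,21))
for v in (216,217,218,219):
    print(v,T[v,310:328].mean(1).astype(int))
o=[]
for n,f,(a,b,w,h) in (("top",T,(300,190,40,38)),("scene",S,(315,175,40,38))):
    o.append(cv2.resize(f[b:b+h,a:a+w].astype(np.uint8)[...,::-1],None,fx=10,fy=10,interpolation=cv2.INTER_CUBIC))
cv2.imwrite("pics/%s.png"%sys.argv[1],np.hstack(o)); np.save("T3.npy",T)
E
python3 chk.py chk1
```

```text
pointer [318.04 224.03] [506.78  86.88  21.  ] [507.09  86.5   21.  ]
216 [145 188 207 198 183 199 206 202 196 198 204 207 207 205 204 210 212 210]
217 [153 198 208 197 184 199 204 197 182 186 201 205 206 205 206 207 208 207]
218 [152 188 193 185 180 195 202 193 178 183 199 205 205 207 206 206 206 206]
219 [142 159 160 160 168 180 187 182 172 180 195 201 200 200 201 202 202 202]
```

View pics/chk1.png

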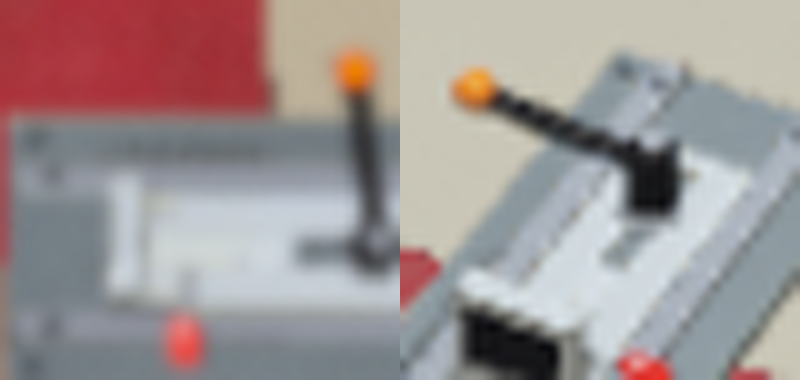

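```bash
cat > lin.py <<'E'
from h import *
T=np.load("T3.npy")
G=T.mean(2)
for v in (216,217,218):
    g=G[v,310:328]; x=np.arange(310,328)
    b=np.interp(x,[316,321,322],[g[6],g[11],g[12]]); w=np.clip(b-g,0,None)*((x>316)&(x<321)); u=(x*w).sum()/w.sum()
    print(v,u,ray("top",(u,v),18))
# pointer: R-G excess profile
d=np.clip(T[...,0]-T[...,1]-20,0,None)
for v in range(221,228): 
    w=d[v,313:324]; u=(np.arange(313,324)*w).sum()/max(w.sum(),1); print("ptr",v,w.astype(int),u,ray("top",(u,v),21))
# jig yaw from near/far base edges
for lo,hi in((200,206),(224,233)):
    P=[]
    for c in list(range(305,314))+list(range(340,355)):
        g=np.gradient(G[lo:hi,c] if lo>210 else G[lo-1:hi,c]); g=abs(g); 
        P.append(ray("top",(c,(lo if lo>210 else lo-1)+(np.arange(len(g))*g**2).sum()/(g**2).sum()),12)[:2])
    P=np.array(P); print("edge slope dx/dy",np.polyfit(P[:,1],P[:,0],1))
E
python3 lin.py
```

```text
216 318.3980263157894 [538.98  85.73  18.  ]
217 318.3861464968153 [535.    85.74  18.  ]
218 318.3470097357441 [531.03  85.87  18.  ]
ptr 221 [ 0  0  0  0 21 25  8  0  0  0  0] 317.75688073394497 [518.73  88.09  21.  ]
ptr 222 [ 0  0  0 15 65 75 60  3  0  0  0] 317.86409966024917 [514.78  87.64  21.  ]
ptr 223 [  0   0   0  27  88 102 101  24   0   0   0] 318.0193078324226 [510.84  87.    21.  ]
ptr 224 [  0   0   0  31 103 124 115  29   0   0   0] 318.02318392581145 [506.9   86.96  21.  ]
ptr 225 [  0   0   0  21  91 123 101  21   0   0   0] 318.0250347705146 [502.97  86.92  21.  ]
ptr 226 [ 0  0  0  0 42 65 48  0  0  0  0] 318.0353130016051 [499.03  86.85  21.  ]
ptr 227 [0 0 0 0 0 0 0 0 0 0 0] 0.0 [ 486.7  1317.19   21.  ]
edge slope dx/dy [  0.02 599.27]
edge slope dx/dy [ -0.03 490.9 ]
```

```bash
cat > up.py <<'E'
from h import *
def edge(f,v,lo,hi):
    g=np.diff(f.mean(2)[v,lo:hi]); g=np.clip(g,0,None); return lo+.5+(np.arange(len(g))*g).sum()/g.sum()
for nm,c in(("top_avg.npy",315),("T3.npy",310)):
    f=np.load(nm).astype(float)
    u=np.mean([edge(f,v,c-3,c+4) for v in range(211,216)])
    print(nm,u,"upright outer top edge y",ray("top",(u,213),58), "-> line y",ray("top",(u,213),58)[1]-30)
    print(f[209:218,306:330].mean(2).astype(int))
E
python3 up.py
```

```text
top_avg.npy 315.4532204826407 upright outer top edge y [544.87  97.16  58.  ] -> line y 67.16050155155617
[[144 146 147 147 147 146 145 145 139 154 196 210 205 186 179 179 179 181
  181 182 182 183 183 183]
 [131 132 132 132 132 132 132 129 125 147 195 211 208 192 187 191 195 200
  201 202 203 202 202 202]
 [128 128 128 128 127 126 128 125 119 144 196 211 209 193 187 195 198 205
  207 207 207 208 209 209]
 [128 128 127 128 127 126 127 124 120 144 196 212 212 203 201 203 204 206
  207 207 207 207 208 207]
 [127 128 129 127 127 127 128 125 121 144 196 213 215 209 208 208 209 208
  208 209 208 209 208 208]
 [128 127 127 127 127 126 128 125 121 145 197 212 216 212 211 211 211 211
  211 211 211 210 211 211]
 [126 127 127 127 126 125 127 125 122 145 197 214 217 213 212 212 210 209
  211 211 213 213 212 212]
 [127 126 126 126 126 126 127 124 123 146 199 216 217 211 208 207 201 198
  204 209 210 209 210 209]
 [127 127 126 128 127 126 128 125 123 148 200 215 215 209 206 204 194 181
  200 208 208 208 209 208]]
T3.npy 310.54754552512156 upright outer top edge y [544.73 116.01  58.  ] -> line y 
[... 227 characters left out ...]
26 127 128 144 176 200 195 176 183 192 197 202 205 206 205 205 205
  206 207 207 206 207 206]
 [126 127 126 128 144 176 200 194 177 191 200 202 204 205 205 205 205 206
  206 206 206 207 207 204]
 [126 126 126 129 144 176 199 191 175 195 205 205 206 205 206 206 206 206
  206 208 209 209 205 193]
 [126 126 126 128 143 176 199 191 174 198 208 209 209 209 210 210 210 210
  209 211 212 212 203 175]
 [126 125 125 126 141 179 201 195 180 200 209 209 208 209 210 210 210 208
  208 213 215 212 202 171]
 [126 125 125 124 145 188 207 198 183 199 206 202 196 198 204 207 207 205
  204 210 212 210 202 183]
 [125 126 124 126 153 198 208 197 184 199 204 197 182 186 201 205 206 205
  206 207 208 207 205 202]]
```

>>> jog_arm(steps=[0.5, 22.29, -20.07, 0, 48, 0.5, 22.29, -20.07, 0, 48, 0.5, 22.29, -20.07, 0, 48, 0.5, 22.29, -20.07, 0, 48, 0.5, 22.29, -20.07, 0, 48, 0.5, 22.29, -20.07, 0, 48, 0.5, 22.29, -20.07, 0, 48, 0.5, 22.29, -20.07, 0, 48, 0.5, 22.29, -20.07, 4, 48, 0.5, 22.29, -20.07, 8, 48, 0.5, 22.29, -20.07, 12, 48, 0.5, 22.29, -20.07, 14, 48, 0.5, 22.29, -20.07, 14, 48, 0.5, 22.29, -20.07, 14, 48, 1, 22.29, -20.07, 14, 48, 1, 22.29, -20.07, 14, 48, 1, 22.29, -20.07, 14, 48, 1, 22.29, -20.07, 14, 48, 1, 22.29, -20.07, 14, 48, 1, 22.29, -20.07, 14, 48])

```text
time_s: 9.9
ee_pos: [543.8, 110.4, 30.4]
ee_rot: [180.0, -0.0, -0.0]
force: [-1.0, 0.3, 4.8]
gripper_width: 11.9
```

>>> jog_arm(steps=[1, 0, 0, 0, 0, 1, 0, 0, 0, 0, 1, 0, 0, 0, 0])

```text
time_s: 10.2
ee_pos: [543.7, 110.3, 30.4]
ee_rot: [180.0, -0.0, -0.0]
force: [-1.3, -0.2, 5.6]
gripper_width: 11.5
```

>>> jog_arm(steps=[1, 0, -0.05, 0, 0, 1, 0, -0.1, 0, 0, 1, 0, -0.1, 0, 0, 1, 0, -0.1, 0, 0, 1, 0, -0.1, 0, 0])

```text
time_s: 10.7
ee_pos: [543.8, 110.4, 30.4]
ee_rot: [179.9, -0.0, -0.0]
force: [-1.1, -4.3, 6.3]
gripper_width: 11.8
```

>>> jog_arm(steps=[0.5, 0, 0, 0, 0, 0.5, 0, 0, 0, 0, 0.5, 0, 0, 0, 0, 0.5, 0, 0, 0, 0, 0.5, 0, 0, -4, 0, 0.5, 0, 0, -8, 0, 0.5, 0, 0, -12, 0, 0.5, 0, 5, -14, -8, 0.5, 0, 10, -14, -16, 0.5, 0, 15, -14, -24, 0.5, 0, 20, -14, -32, 0.5, 0, 25, -14, -40, 0.5, 0, 30, -14, -48, 0.5, 0, 30, -14, -48, 0.5, 0, 30, -14, -48])

```text
time_s: 12.2
ee_pos: [543.2, -191.7, 169.6]
ee_rot: [180.0, 0.0, 47.7]
force: [-0.0, 0.5, 0.1]
gripper_width: 45.9
```

```bash
python3 chk.py chk2; python3 lin.py | grep -v edge; python3 up.py | grep line
```

```text
pointer [318.04 224.03] [506.8   86.87  21.  ] [507.09  86.51  21.  ]
216 [145 188 208 198 183 199 205 203 196 198 204 206 207 206 205 211 212 210]
217 [152 198 207 197 184 199 204 197 183 187 201 206 206 205 206 207 208 207]
218 [151 188 193 186 180 196 202 192 178 183 200 204 205 206 207 206 207 206]
219 [140 158 160 159 168 180 187 182 173 179 196 200 201 202 201 202 201 202]
216 318.3881453154876 [538.98  85.77  18.  ]
217 318.3769592476489 [535.    85.78  18.  ]
218 318.3150589868147 [531.03  85.99  18.  ]
ptr 221 [ 0  0  0  0 22 25  7  0  0  0  0] 317.73394495412845 [518.73  88.18  21.  ]
ptr 222 [ 0  0  0 15 65 75 60  3  0  0  0] 317.86983588002266 [514.79  87.62  21.  ]
ptr 223 [  0   0   0  26  89 102 101  23   0   0   0] 318.01820167455406 [510.84  87.01  21.  ]
ptr 224 [  0   0   0  30 102 125 116  30   0   0   0] 318.03237742830714 [506.9   86.92  21.  ]
ptr 225 [  0   0   0  21  92 122 102  20   0   0   0] 318.0233368164403 [502.97  86.93  21.  ]
ptr 226 [ 0  0  0  0 42 64 47  0  0  0  0] 318.0341741253051 [499.03  86.85  21.  ]
ptr 227 [0 0 0 0 0 0 0 0 0 0 0] 0.0 [ 486.7  1317.19   21.  ]
top_avg.npy 315.4532204826407 upright outer top edge y [544.87  97.16  58.  ] -> line y 67.16050155155617
T3.npy 310.5521395060183 upright outer top edge y [544.73 115.99  58.  ] -> line y 85.99434100156657
```

View pics/chk2.png

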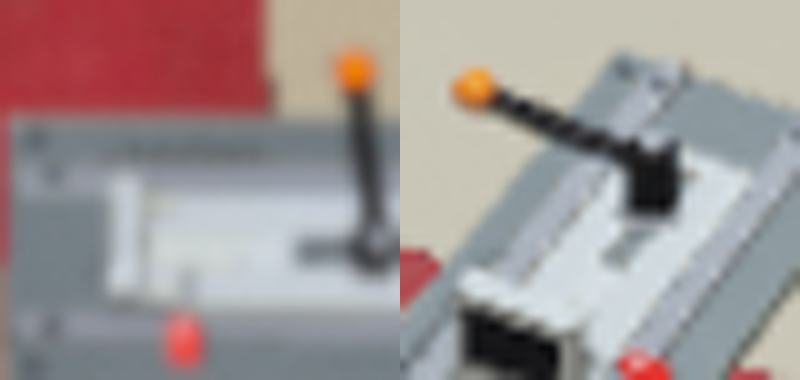

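The stop did not budge: the 1 mm nudge went into stiction (-4.3 N). The line is still about 1 mm short. Regrip and push on in small steps, watching the measured y.

>>> jog_arm(steps=[0.5, 22.29, -20.07, 0, 48, 0.5, 22.29, -20.07, 0, 48, 0.5, 22.29, -20.07, 0, 48, 0.5, 22.29, -20.07, 0, 48, 0.5, 22.29, -20.07, 0, 48, 0.5, 22.29, -20.07, 0, 48, 0.5, 22.29, -20.07, 0, 48, 0.5, 22.29, -20.07, 0, 48, 0.5, 22.29, -20.07, 4, 48, 0.5, 22.29, -20.07, 8, 48, 0.5, 22.29, -20.07, 12, 48, 0.5, 22.29, -20.07, 13.9, 48, 0.5, 22.29, -20.07, 13.9, 48, 0.5, 22.29, -20.07, 13.9, 48, 0.5, 22.29, -20.07, 13.9, 48, 0.5, 22.29, -20.07, 13.9, 48])

```text
time_s: 14.6
ee_pos: [544.8, 111.2, 32.5]
ee_rot: [-180.0, -0.2, -0.0]
force: [0.4, -0.2, 0.0]
gripper_width: 45.6
```

>>> jog_arm(steps=[1, 0, 0, 0, 0, 1, 0, 0, 0, 0, 1, 0, 0, 0, 0, 1, 0, 0, 0, 0, 1, 0, 0, 0, 0, 1, 0, 0, 0, 0, 1, 0, 0, 0, 0, 1, 0, 0, 0, 0])

```text
time_s: 15.4
ee_pos: [543.6, 111.0, 31.0]
ee_rot: [180.0, 0.0, -0.0]
force: [-0.3, -2.3, 1.8]
gripper_width: 12.1
```

>>> jog_arm(steps=[1, 0, -0.05, -0.05, 0, 1, 0, -0.05, -0.05, 0, 1, 0, -0.05, -0.05, 0])

```text
time_s: 15.7
ee_pos: [543.3, 111.8, 31.0]
ee_rot: [180.0, 0.0, -0.0]
force: [0.8, -0.6, -3.3]
gripper_width: 12.0
```

>>> jog_arm(steps=[1, 0, 0, 0, 0, 1, 0, 0, 0, 0])

```text
time_s: 15.9
ee_pos: [543.3, 111.8, 31.1]
ee_rot: [180.0, 0.0, -0.0]
force: [0.2, 0.2, -4.5]
gripper_width: 12.0
```

>>> jog_arm(steps=[0.5, 0, 0, 0, 0, 0.5, 0, 0, 0, 0, 0.5, 0, 0, 0, 0, 0.5, 0, 0, 0, 0, 0.5, 0, 0, -4, 0, 0.5, 0, 0, -8, 0, 0.5, 0, 0, -12, 0, 0.5, 0, 5, -14, -8, 0.5, 0, 10, -14, -16, 0.5, 0, 15, -14, -24, 0.5, 0, 20, -14, -32, 0.5, 0, 25, -14, -40, 0.5, 0, 30, -14, -48, 0.5, 0, 30, -14, -48, 0.5, 0, 30, -14, -48])

```text
time_s: 17.4
ee_pos: [543.2, -191.3, 171.4]
ee_rot: [180.0, 0.0, 47.7]
force: [-0.2, 1.0, -0.2]
gripper_width: 45.6
```

```bash
python3 chk.py chk3; python3 lin.py | grep -v edge; python3 up.py | grep line
```

```text
pointer [318.04 224.04] [506.73  86.87  21.  ] [507.26  86.36  21.  ]
216 [147 196 203 196 201 208 210 205 200 208 212 212 212 212 212 212 212 210]
217 [153 198 204 193 202 206 204 193 181 199 207 206 207 208 207 208 208 208]
218 [152 194 198 191 200 202 201 188 174 195 205 205 206 206 206 206 206 206]
219 [138 167 172 172 186 191 191 183 172 192 200 200 201 201 202 201 201 203]
216 317.9107142857143 [538.96  87.65  18.  ]
217 317.87219240707617 [534.99  87.77  18.  ]
218 317.87985274431054 [531.01  87.71  18.  ]
ptr 221 [ 0  0  0  0 18 25  9  0  0  0  0] 317.81775700934577 [518.73  87.86  21.  ]
ptr 222 [ 0  0  0 14 64 74 59  4  0  0  0] 317.8808975834292 [514.79  87.58  21.  ]
ptr 223 [  0   0   0  27  89 103 100  23   0   0   0] 318.0119695321001 [510.84  87.03  21.  ]
ptr 224 [  0   0   0  31 103 125 116  30   0   0   0] 318.02669530530835 [506.9   86.94  21.  ]
ptr 225 [  0   0   0  22  92 123 102  20   0   0   0] 318.01872399445216 [502.97  86.94  21.  ]
ptr 226 [ 0  0  0  0 43 64 48  0  0  0  0] 318.0360288230585 [499.03  86.84  21.  ]
ptr 227 [0 0 0 0 0 0 0 0 0 0 0] 0.0 [ 486.7  1317.19   21.  ]
top_avg.npy 315.4532204826407 upright outer top edge y [544.87  97.16  58.  ] -> line y 67.16050155155617
T3.npy 310.41753769359013 upright outer top edge y [544.72 116.51  58.  ] -> line y 86.51149019026317
```

View pics/chk3.png

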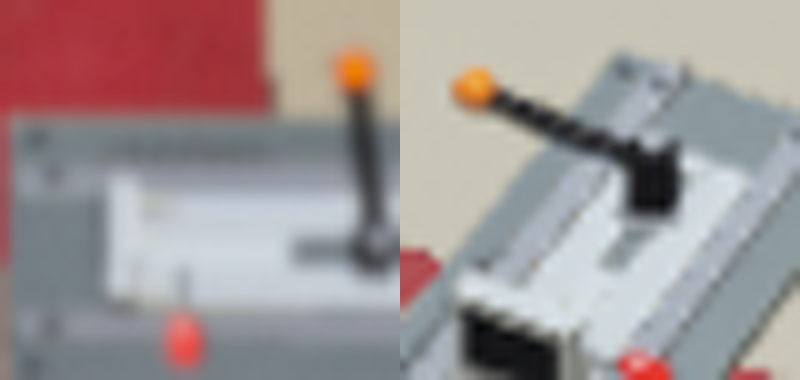

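```bash
python3 up.py
```

```text
top_avg.npy 315.4532204826407 upright outer top edge y [544.87  97.16  58.  ] -> line y 67.16050155155617
[[144 146 147 147 147 146 145 145 139 154 196 210 205 186 179 179 179 181
  181 182 182 183 183 183]
 [131 132 132 132 132 132 132 129 125 147 195 211 208 192 187 191 195 200
  201 202 203 202 202 202]
 [128 128 128 128 127 126 128 125 119 144 196 211 209 193 187 195 198 205
  207 207 207 208 209 209]
 [128 128 127 128 127 126 127 124 120 144 196 212 212 203 201 203 204 206
  207 207 207 207 208 207]
 [127 128 129 127 127 127 128 125 121 144 196 213 215 209 208 208 209 208
  208 209 208 209 208 208]
 [128 127 127 127 127 126 128 125 121 145 197 212 216 212 211 211 211 211
  211 211 211 210 211 211]
 [126 127 127 127 126 125 127 125 122 145 197 214 217 213 212 212 210 209
  211 211 213 213 212 212]
 [127 126 126 126 126 126 127 124 123 146 199 216 217 211 208 207 201 198
  204 209 210 209 210 209]
 [127 127 126 128 127 126 128 125 123 148 200 215 215 209 206 204 194 181
  200 208 208 208 209 208]]
T3.npy 310.41753769359013 upright outer top edge y [544.72 116.51  58.  ] -> line y 
[... 227 characters left out ...]
26 125 120 143 194 210 207 191 186 192 197 204 206 205 206 206 206
  207 207 207 207 208 207]
 [126 127 124 120 144 195 209 211 201 200 200 203 204 206 205 206 206 205
  206 207 208 206 206 203]
 [127 127 125 121 143 195 210 211 207 206 206 208 207 208 208 208 208 208
  209 209 210 208 203 189]
 [126 125 124 121 143 194 211 211 209 209 211 212 212 212 213 212 213 213
  213 212 213 211 198 168]
 [125 126 123 121 145 195 207 205 207 212 214 212 212 213 213 214 214 214
  214 215 214 212 197 163]
 [126 125 124 121 147 196 203 196 201 208 210 205 200 208 212 212 212 212
  212 212 212 210 201 180]
 [125 126 125 125 153 198 204 193 202 206 204 193 181 199 207 206 207 208
  207 208 208 208 205 201]]
```

The picture shows the stop now flat. Earlier it was tilted in the jam, which explains the dark band at the upright. The line is now at column 317.8 against 318.0 for the pointer, an overshoot of about 0.7 mm. One small correction back, gripping only after the arm has settled.

>>> jog_arm(steps=[0.5, 22.29, -20.07, 0, 48, 0.5, 22.29, -20.07, 0, 48, 0.5, 22.29, -20.07, 0, 48, 0.5, 22.29, -20.07, 0, 48, 0.5, 22.29, -20.07, 0, 48, 0.5, 22.29, -20.07, 0, 48, 0.5, 22.29, -20.07, 0, 48, 0.5, 22.29, -20.07, 0, 48, 0.5, 22.29, -20.07, 4, 48, 0.5, 22.29, -20.07, 8, 48, 0.5, 22.29, -20.07, 12, 48, 0.5, 22.29, -20.07, 14, 48, 0.5, 22.29, -20.07, 14, 48, 0.5, 22.29, -20.07, 14, 48, 0.5, 22.29, -20.07, 14, 48, 0.5, 22.29, -20.07, 14, 48, 0.5, 22.29, -20.07, 14, 48, 0.5, 22.29, -20.07, 14, 48, 0.5, 22.29, -20.07, 14, 48])

```text
time_s: 20.1
ee_pos: [543.7, 111.7, 31.8]
ee_rot: [-180.0, -0.0, -0.0]
force: [-0.3, -0.3, 0.2]
gripper_width: 45.7
```

>>> jog_arm(steps=[1, 0, 0, 0, 0, 1, 0, 0, 0, 0, 1, 0, 0, 0, 0, 1, 0, 0, 0, 0, 1, 0, 0, 0, 0, 1, 0, 0, 0, 0, 1, 0, 0, 0, 0, 1, 0, 0, 0, 0])

```text
time_s: 20.9
ee_pos: [543.6, 111.7, 31.4]
ee_rot: [180.0, 0.0, -0.0]
force: [0.0, 0.5, -1.0]
gripper_width: 11.9
```

>>> jog_arm(steps=[1, 0, 0.07, 0, 0, 1, 0, 0.07, 0, 0, 1, 0, 0.07, 0, 0, 1, 0, 0.07, 0, 0])

```text
time_s: 21.3
ee_pos: [543.5, 111.1, 31.4]
ee_rot: [-180.0, 0.0, -0.0]
force: [-0.0, 1.9, -1.2]
gripper_width: 11.8
```

>>> jog_arm(steps=[0.5, 0, 0, 0, 0, 0.5, 0, 0, 0, 0, 0.5, 0, 0, 0, 0, 0.5, 0, 0, 0, 0, 0.5, 0, 0, -4, 0, 0.5, 0, 0, -8, 0, 0.5, 0, 0, -12, 0, 1, 0, 5, -14, -8, 1, 0, 10, -14, -16, 1, 0, 15, -14, -24, 1, 0, 20, -14, -32, 1, 0, 25, -14, -40, 1, 0, 30, -14, -48, 1, 0, 30, -14, -48, 1, 0, 30, -14, -48])

```text
time_s: 22.8
ee_pos: [543.1, -192.2, 171.3]
ee_rot: [180.0, 0.0, 47.7]
force: [-1.0, 1.2, 0.5]
gripper_width: 0.3
```

```bash
python3 chk.py chk4; python3 lin.py | grep -v edge; python3 up.py | grep line; python3 - <<'E'
from h import *
T=np.load("T3.npy");bt=blob(T,"top",8,22,cr("top",412,97),4);print("ball",bt,ray("top",bt,55))
E
```

```text
pointer [318.05 224.03] [506.77  86.87  21.  ] [507.09  86.5   21.  ]
216 [155 199 210 202 189 199 208 205 199 208 211 211 212 212 212 212 213 211]
217 [155 200 212 205 194 201 204 193 182 199 207 208 208 208 208 208 207 207]
218 [153 197 208 206 197 200 201 188 175 196 205 206 205 206 205 206 206 206]
219 [141 170 180 185 189 191 192 183 171 192 200 201 200 200 201 201 202 202]
216 317.9360921948664 [538.96  87.55  18.  ]
217 317.93126815101647 [534.99  87.54  18.  ]
218 317.87866178428766 [531.01  87.71  18.  ]
ptr 221 [ 0  0  0  0 18 25  8  0  0  0  0] 317.80825242718447 [518.73  87.89  21.  ]
ptr 222 [ 0  0  0 14 63 75 61  4  0  0  0] 317.9 [514.79  87.5   21.  ]
ptr 223 [  0   0   0  27  89 102 101  23   0   0   0] 318.0091041514931 [510.84  87.04  21.  ]
ptr 224 [  0   0   0  30 103 124 116  29   0   0   0] 318.0271772699197 [506.9   86.94  21.  ]
ptr 225 [  0   0   0  21  93 122 102  20   0   0   0] 318.01878260869563 [502.97  86.94  21.  ]
ptr 226 [ 0  0  0  0 43 64 48  0  0  0  0] 318.0337620578778 [499.03  86.85  21.  ]
ptr 227 [0 0 0 0 0 0 0 0 0 0 0] 0.0 [ 486.7  1317.19   21.  ]
top_avg.npy 315.4532204826407 upright outer top edge y [544.87  97.16  58.  ] -> line y 67.16050155155617
T3.npy 310.2232426614142 upright outer top edge y [544.72 117.26  58.  ] -> line y 87.25797552186
ball [335.1  196.84] [609.31  21.42  55.  ]
```

View pics/chk4.png

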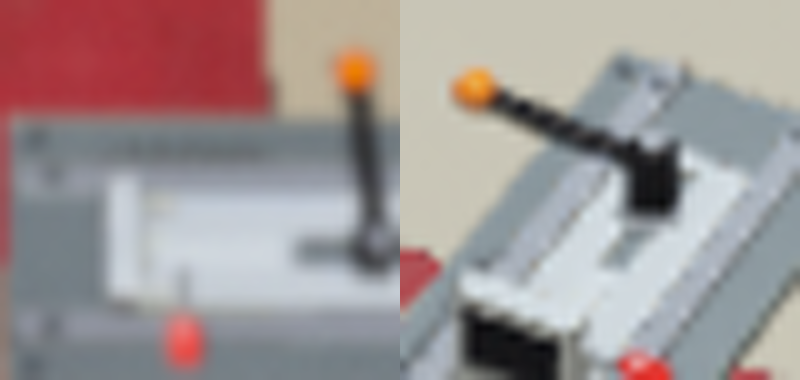

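```bash
python3 up.py | tail -12
```

```text
[126 127 125 128 157 200 208 199 188 196 200 203 205 205 206 205 206 206
  206 207 207 207 205 205]
 [126 126 125 128 155 197 208 199 191 200 206 207 207 207 208 209 208 208
  209 209 209 209 204 194]
 [126 125 126 129 155 196 208 200 192 204 210 211 212 213 212 212 212 212
  213 213 213 212 202 177]
 [126 126 125 127 154 197 209 201 192 202 212 213 212 214 214 214 214 214
  214 215 214 212 201 172]
 [126 125 126 128 155 199 210 202 189 199 208 205 199 208 211 211 212 212
  212 212 213 211 204 186]
 [125 126 125 128 155 200 212 205 194 201 204 193 182 199 207 208 208 208
  208 208 207 207 206 202]]
```

Chk4 shows the line (column 317.9) opposite the pointer (318.0) and the stop flat. Camera and tool readings together put the line at y≈87.1 against 86.9 for the pointer, which is good. Next is the lever: shut fingers on the +y side of the ball.

>>> jog_arm(steps=[1, 23.1, -12, 0, -42, 1, 23.1, -12, 0, -42, 1, 23.1, -12, 0, -42, 1, 23.1, -12, 0, -42, 1, 23.1, -12, 0, -42, 1, 23.1, -12, 0, -42, 1, 23.1, -12, 0, -42, 1, 23.1, -12, 0, -42, 1, 23.1, -12, 4, -42, 1, 23.1, -12, 8, -42, 1, 23.1, -12, 12, -42, 1, 23.1, -12, 12.5, -42, 1, 23.1, -12, 12.5, -42, 1, 23.1, -12, 12.5, -42, 1, 23.1, -12, 12.5, -42])

```text
time_s: 25.1
ee_pos: [610.6, 62.6, 48.9]
ee_rot: [179.7, -0.0, 89.9]
force: [1.2, 0.2, -0.2]
gripper_width: 0.8
```

>>> jog_arm(steps=[1, -0.9, -0.25, 0, 0, 1, -1.4, -0.4, 0, 0, 1, -1.8, -0.4, 0, 0, 1, -2.1, -0.3, 0, 0, 1, -2.45, -0.2, 0, 0, 1, -2.8, -0.1, 0, 3, 1, -3.1, 0, 0, 6, 1, -3.45, 0.08, 0, 9, 1, -3.8, 0.15, 0, 11.5, 1, -3.8, 0.15, 0, 11.5, 1, -3.8, 0.15, 0, 11.5])

```text
time_s: 26.2
ee_pos: [610.5, 24.7, 46.3]
ee_rot: [180.0, 0.0, 78.5]
force: [0.4, 2.3, -0.9]
gripper_width: 0.5
```

```bash
cat > st.py <<'E'
from h import *
A=np.array([542,13.5])
s=env.state(); p=s["ee_pos"][:2]; yaw=np.radians(s["ee_rot"][2]); th=np.pi/2-yaw
t=np.array([-np.sin(th),-np.cos(th)])  # push direction (clockwise tangent)
r=np.array([np.cos(th),-np.sin(th)]); d=p-A
print(s["time_s"],s["ee_pos"],"th_cmd",th,"along r",d@r,"along t",d@t,"F_t",-s["force"][:2]@t,"F_r",s["force"][:2]@r,"Fz",s["force"][2])
f=avg("top",3);h=cv2.cvtColor(f.astype(np.uint8),cv2.COLOR_RGB2HSV)
m=cv2.inRange(h,(8,140,120),(22,255,255))[180:245,315:360]; y,x=np.nonzero(m)
if len(x): b=ray("top",(x.mean()+315,y.mean()+180),55); print(len(x),"ball",b,"angle",-np.arctan2(b[1]-A[1],b[0]-A[0]),np.hypot(*(b[:2]-A)))
f=avg("scene",3);h=cv2.cvtColor(f.astype(np.uint8),cv2.COLOR_RGB2HSV)
m=cv2.inRange(h,(8,140,120),(22,255,255))[165:235,300:380]; y,x=np.nonzero(m)
if len(x): b=ray("scene",(x.mean()+300,y.mean()+165),55); print(len(x),"ball sc",b,"angle",-np.arctan2(b[1]-A[1],b[0]-A[0]),np.hypot(*(b[:2]-A)))
E
python3 st.py
```

```text
26.2 [610.5   24.72  46.27] th_cmd 0.2003364156579659 along r 64.89506694093257 along t -24.62625228717621 F_t 2.3272763259767384 F_r -0.059449883870336354 Fz -0.8718622647274711
```

>>> jog_arm(steps=[1, -0.33, 0.11, 0, 2.9, 1, -0.66, 0.21, 0, 5.7, 1, -1.0, 0.29, 0, 8.6, 1, -1.0, 0.29, 0, 8.6, 1, -1.0, 0.29, 0, 8.6])

```text
time_s: 27.0
ee_pos: [611.4, 14.6, 46.3]
ee_rot: [180.0, -0.0, 69.9]
force: [1.9, 2.2, -2.3]
gripper_width: 0.3
```

```bash
python3 st.py
```

```text
27.0 [611.36  14.6   46.33] th_cmd 0.350319345815038 along r 64.77359715219058 along t -24.84100600416679 F_t 2.698685442033068 F_r 1.0273610321467825 Fz -2.325330064242694
1 ball sc [603.43 -11.2   55.  ] angle 0.38226558290092727 66.20502269311108
```

>>> jog_arm(steps=[1, -0.33, 0.11, 0, 2.9, 1, -0.66, 0.21, 0.02, 5.7, 1, -1.0, 0.29, 0.04, 8.6, 1, -1.0, 0.29, 0.04, 8.6, 1, -1.0, 0.29, 0.04, 8.6])

```text
time_s: 27.8
ee_pos: [611.3, 5.3, 46.3]
ee_rot: [180.0, -0.1, 61.2]
force: [2.4, 6.1, -1.0]
gripper_width: 0.6
```

>>> jog_arm(steps=[1, -0.33, 0.11, 0, 2.9, 1, -0.66, 0.21, 0.03, 5.7, 1, -0.66, 0.21, 0.03, 5.7, 1, -0.66, 0.21, 0.03, 5.7])

```text
time_s: 28.2
ee_pos: [610.9, -0.4, 46.2]
ee_rot: [179.9, -0.3, 55.5]
force: [4.9, 8.8, -2.5]
gripper_width: 0.2
```

```bash
sed -i '/^f=avg/,$d' st.py; python3 st.py
```

```text
28.2 [610.88  -0.37  46.21] th_cmd 0.6022500444939389 along r 64.62087205457316 along t -27.58651038466523 F_t 10.084320857707493 F_r -0.9316421111255168 Fz -2.472067039720276
```

Tightened: 10 N square to the lever, inside 7–11. Hold briefly to confirm it's steady, then back off along the way it came.

>>> jog_arm(steps=[1, 0, 0, 0, 0, 1, 0, 0, 0, 0, 1, 0, 0, 0, 0])

```text
time_s: 28.5
ee_pos: [610.9, -0.3, 46.2]
ee_rot: [179.9, -0.3, 55.5]
force: [3.2, 8.3, -2.5]
gripper_width: 0.7
```

```bash
python3 st.py
```

```text
28.5 [610.88  -0.34  46.2 ] th_cmd 0.6019700197439555 along r 64.6082288526941 along t -27.59296674273893 F_t 8.687329937486819 F_r -2.0548859207712185 Fz -2.505182625082976
```

>>> jog_arm(steps=[1, 1, 0, 0, 0, 1, 2, 0, 0, 0, 1, 3, 0, 0, 0, 1, 3, 0, 0, 0, 1, 3, 0, -4, 0, 1, 3, 0, -8, 0, 1, 3, 0, -12, 0, 1, 3, 0, -13, 0, 1, -22, 8, -13, 0, 1, -22, 8, -13, 0, 1, -22, 8, -13, 0, 1, -22, 8, -13, 0, 1, -22, 8, -13, 0, 1, -22, 8, -13, 0, 1, -22, 8, -13, 0])

```text
time_s: 30.0
ee_pos: [549.8, -230.6, 175.1]
ee_rot: [-179.9, -0.0, 55.4]
force: [-0.1, 0.2, -0.4]
gripper_width: 0.6
```

```bash
sed -i 's/(300,190,40,38)/(305,195,40,38)/' chk.py; python3 chk.py chk5; python3 lin.py | grep -v edge; python3 up.py | grep line; python3 st.py; python3 - <<'E'
from h import *
T=np.load("T3.npy").astype(np.uint8);h=cv2.cvtColor(T,cv2.COLOR_RGB2HSV)
m=cv2.inRange(h,(8,140,120),(22,255,255))[180:245,315:365];y,x=np.nonzero(m)
b=ray("top",(x.mean()+315,y.mean()+180),54);print(b,-np.arctan2(b[1]-13.5,b[0]-542),np.hypot(b[0]-542,b[1]-13.5))
E
```

```text
pointer [318.05 224.04] [506.76  86.87  21.  ] [507.08  86.52  21.  ]
216 [155 199 210 202 190 198 207 206 200 208 211 212 211 211 211 212 212 211]
217 [156 201 211 205 194 200 203 193 181 199 207 208 207 208 207 207 208 208]
218 [154 195 208 206 196 200 201 188 175 196 205 206 206 205 206 206 206 206]
219 [141 169 180 185 188 191 191 184 172 192 200 200 200 201 201 201 202 202]
216 317.9784688995215 [538.97  87.38  18.  ]
217 317.90273556231006 [534.99  87.65  18.  ]
218 317.8949096880131 [531.01  87.65  18.  ]
ptr 221 [ 0  0  0  0 18 26  9  0  0  0  0] 317.8399071925754 [518.73  87.77  21.  ]
ptr 222 [ 0  0  0 14 63 74 61  4  0  0  0] 317.8931648477886 [514.79  87.53  21.  ]
ptr 223 [  0   0   0  27  89 102 100  24   0   0   0] 318.0149090909091 [510.84  87.02  21.  ]
ptr 224 [  0   0   0  31 103 125 116  29   0   0   0] 318.0230627306273 [506.9   86.96  21.  ]
ptr 225 [  0   0   0  22  92 123 101  21   0   0   0] 318.018345448252 [502.97  86.94  21.  ]
ptr 226 [ 0  0  0  0 42 64 47  0  0  0  0] 318.0346494762288 [499.03  86.85  21.  ]
ptr 227 [0 0 0 0 0 0 0 0 0 0 0] 0.0 [ 486.7  1317.19   21.  ]
top_avg.npy 315.4532204826407 upright outer top edge y [544.87  97.16  58.  ] -> line y 67.16050155155617
T3.npy 310.242541252234 upright outer top edge y [544.72 117.18  58.  ] -> line y 87.18383044343142
30.8 [ 550.77 -229.35  175.76] th_cmd 0.601044271712532 along r 144.5652183657779 along t 195.329939445979 F_t -0.4179176852455234 F_r -0.04239943948404231 Fz 0.3031446696620715
[599.99 -21.32  54.  ] 0.540751044364333 67.63770025589318
```

View pics/chk5.png

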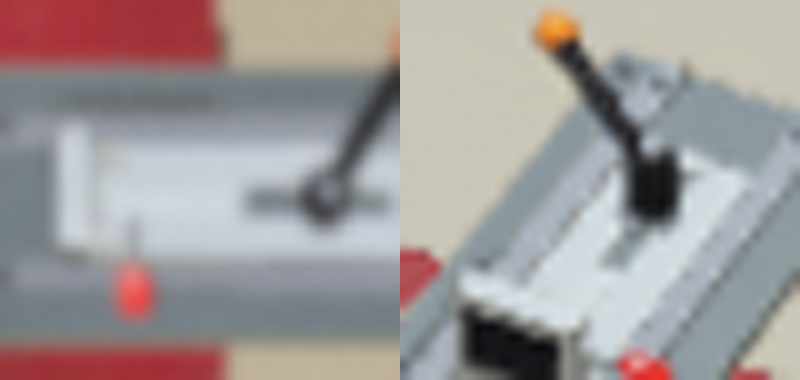

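The picture shows the line (crop 133,235) directly above the pointer (134,290), with the lever swung to about 0.54 rad. The stop did not move during clamping, and the arm is clear. Handing in.

```bash
python3 -c "
from workcell import env
print(env.job_done())"
```

```text
the job is handed in; nothing more can be done
None
```

The stop is set with its black line at the red pointer, and the lever is clamped on it. I handed the job in at about 31 s of the 72 s allowed, with the arm clear of everything.

- **Stop position:** I gripped the stop by its upright and slid it about 19 mm, with two corrections along the way. The first nudge didn't move it because the stop had tilted and jammed; the next freed it but went about 0.7 mm too far, so I brought it back.
- **Line against pointer:** The final top view gives the line at y ≈ 87.2–87.7 mm and the pointer at 86.9–87.5 mm. The gripper readings put the line at about 87.1 mm. These estimates differ by up to about 0.7 mm, which is close to the limit of what the camera can resolve.
- **Clamping:** I pushed the ball clockwise with shut fingers. The force rose from about 2.5 N while free to a peak reading of 10.1 N, then held steady at 8.7 N, inside the 7–11 N range. The lever ended at about 0.54 rad, and the stop's position did not change measurably during clamping.
- **Other things on the bench:** I never went near them, but I did not measure their positions again at the end.

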